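Empty the tipping catch tray into the tote

ROBOT

A 7-joint arm with a two-finger parallel gripper is mounted at the origin on a cart in front of the work surface, level with it; the furniture and walls round the work are solid. World frame = base frame: x ahead of the robot, y to its left, z up, the work surface at z = 0. Lengths are in m, angles in rad, forces in N, time in s.
With the tool pointing down it reaches from about 0.4 to 0.875 m from the base axis. Payload 19.3 kg.
Tool frame: the origin (TCP) lies on the centre line of the jaws, within the pads' length; the fingertips stand 14 mm ahead of it and the grasp point (between the pads) lies 5 mm behind it (bot.tip_extent is the distance from the TCP to the fingertips, in m); z points along the fingers, y is the line along which they close (so a half turn about z gives the same grasp; the last joint's range is limited). The gripper opens to 85 mm and grips with 20 to 120 N. Pads are 22 mm wide; open, the fingers measure 114 mm over their backs; the gripper's body (76 mm by 85 mm) begins 54 mm behind the grasp point. The pads swing forward as they close: fully open they stand 13 mm farther back than shut.
Start: joints at [-1.228, 0.521, -0.036, 1.599, 0.021, 1.021, -0.113], TCP at [0.251, 0.572, 0.245] pointing down, gripper open.
Joint ranges: [-2.91, 2.91], [-0.3, 2.13], [-1.5, 1.42], [0.17, 2.43], [-1.26, 4.41], [0.16, 1.93], [-2.52, 2.52]. Speed limits (rad/s): [1.89, 1.89, 2.39, 2.39, 3.01, 3.01, 3.01].

INTERFACE

Orientations are given as [roll, pitch, yaw] about the fixed x, y, z axes, in that order (R = Rz(yaw) Ry(pitch) Rx(roll)).
In Python, from workcell import monitor, grab_frame, camera_model, bot gives the robot as it stands.
- The arm moves only by the tool move_arm, never from a script. Its argument "moves" is a list of rows, each a list of 4 numbers: the shift along the world's x, y, z in mm, then the turn about the world's z in rad. A call has 1 to 12 rows; each row is the pose to reach, as a shift and turn from the pose commanded when the call began; what a row does not reach only later rows make up. A row lasts 1/8 s, in which the tool goes at most 62.5 mm and 10.7 degrees, less where a joint would pass 70% of its speed; a pose out of reach is approached as far as the arm can. A call with a gripper value outside its range is refused whole. "gripper" is the opening, from 0 (shut) to 1 (fully open), set as the call begins (left out, the last holds). The fingers move at their own pace and stop on an object; "newtons" is the grip in N (left out, the last holds). Time passes only in rows, so rows that repeat a pose let the fingers close. It gives the time, the measured TCP pose, the force, the opening and the grip force at its end, in the units of the state.
- monitor.observe(): the state, without advancing time (a new reading comes with each control period).
- grab_frame(name): name is "scene" or "top" or "wrist"; returns the picture (420x560x3 uint8, blue, green, red); there is no depth.
- camera_model(name): a dict with "vfov" (degrees; the focal length in pixels is half the picture's height over the tangent of half this angle, whatever the lens; pixels are square), "cx", "cy" (the principal point, pixels), "R" (3x3) and "t" (3): a world point X has camera coordinates R X + t; the wrist camera has in their place "T_tool_cam" (4x4, takes a point from camera to tool coordinates, whose origin is the TCP and whose axes are the flange's). Camera axes: x right, y down, z forward; pixel columns grow to the right and rows downward; lengths in m; the calibration is good to about 2 mm. A picture is of the moment at which its call begins: read the wrist's pose just before it. camera_model takes no time and is no camera call.
- bot.job_done(): hands the job in; it is judged then, once.
The state is a dict: "clock": time; "qpos": joint angles; "qd": joint speeds; "joint_efforts": joint torques, N m; "position": TCP position; "tool_rot": TCP orientation; "force": force on the tool from outside, world axes, zero at the start; "moment": the same for the moment, N m; "grip_width": finger opening in m; "finger_force": force on a finger pad.
Only numpy, scipy, OpenCV 4.12 (cv2) and the standard library are available. Lean on these libraries where they do the work, as an engineer would, in place of code of your own. Each camera call takes 0.05 s, during which the arm holds its last target. There are 200 camera calls.

TASK

Empty the catch tray of finished spinners into the grey tote: slide the tote in under the tray's spout until it stands square against the stand, pull the sprung latch knob up, turn it counter-clockwise and let it snap down into its other notch, then tip the tray by its rear handle so that all three spinners slide into the tote. Let the tray down again without slamming it, leaving the tote in place and the latch in the open notch, and do not disturb the things standing around.

Things in the scene. Friction and masses are not known exactly. Their poses are not given: they have to be found in the camera images.
- stand: fixed stand of the catch tray, of 12 mm square grey tube, 146 wide (its x) by 192 deep (its y, -96 to +96 mm), 128 high. Origin on the table under its middle; its +y points the way the tray pours (spout side), its -x to the latch. Position and yaw differ from start to start; it never moves.
- tote_dock (a point): where the middle of the tote's underside is when the tote is fully home: on the table, 181 mm from the stand's origin along the stand's +y; the tote's rim then touches the two front posts of the stand. Axes as the stand's.
- tote: grey plastic open tote, loose, 0.3 to 0.5 kg: 150 (its x) by 170 (its y) mm over the rim, 72 high, walls 4 thick, the rim a band 8 thick and 14 high round the top, inner floor 4 mm above the table. Origin in the middle of its underside, z up. When home its y is parallel to the stand's y, either way round.
- tray (a joint): hinge of the aluminium catch tray, rad: 0 = level, grows as its rear end is lifted, stop at 1.1; swings freely and falls back if let go. Tray 0.55 kg, 120 wide, inside 114; floor top 118 mm above the table, side and rear walls to 143. Its open spout reaches 39 mm past the front posts. Held down until the latch is turned. Spinners start to slide at 0.4 to 0.65; about 1 rad clears them.
- tray_hinge (a point): middle of the tray's hinge line, which runs along the stand's x, 90 mm from the stand's origin along its +y and 115 mm above the table; axes as the stand's. It does not move.
- tray_handle (a point): middle of the tray's rear handle, a 12 mm round bar along the point's x, 90 long with an arm to the tray at each end, 52 mm behind the rear wall; 245 mm behind the hinge line and 22 above it when level (137 above the table). Axes turn with the tray; y points to the spout. Held lightly between finger pads from above, the bar turns in them as the tray tips.
- latch_lift (a joint): how far the latch knob is pulled up, m: 0 = down in a notch, stop at 0.014. A spring pulls it down, about 6 N at the bottom, 11 N at the top; it must be up by more than 0.010 to turn from notch to notch.
- latch_turn (a joint): turn of the latch, rad, counter-clockwise from above: 0 = latched notch, foot over a lug on the tray's side; 1.4 = open notch, foot alongside the tray, clear of it; stops just beyond each. Turns freely when pulled up; let go within about 0.07 rad of a notch it snaps down into it.
- latch_grip (a point): middle of the latch's black T grip, on its upright axis, at the robot side of the stand: 92 mm to the stand's -x, 70 to its -y, 186 above the table when down. The grip is a bar 56 long (point's x), 16 thick (y), 22 high (z) on a 14 mm stem. The point lifts and turns with the knob; at 0 its axes are the stand's. The foot's top is 34 mm below the point, pointing along its +x.
- part1: a finished spinner, flat six-lobed disc 82 by 94 mm with six balls, 15 thick, 55 g, in the rear of the tray; origin in the middle of its underside. Spinners on the conveyor are not part of the job.
- part2: a second, like part1, lying in the front of the tray
- part3: a third, like part1, lying across the other two
- oil_bottle: bystander: white dropper bottle, 49 mm wide, 150 high, by the foot of the conveyor; origin under its middle
- measuring_cup: bystander: steel cup, 54 mm wide, 70 high, near the front right corner of the table; origin under its middle
- wrench: bystander: adjustable spanner, 212 by 48 by 11 mm, lying along the right edge of the table; origin under its middle
Not all that is in view belongs to the job. Of the things that look like the part1, the larger one is meant.

How it is judged:
On the way, in this order (a step that is already met when the one before it is completed fails the run):
1. the latch is turned and has snapped down into its open notch (value of joint latch_turn above 1.28 rad and value of joint latch_lift below 0.002 m), for 0.1 s.
2. the tray is tipped (value of joint tray above 0.5 rad), for 0.1 s.
At the end, for the whole second after the job is handed in: All three spinners at rest inside the tote, below its rim; tote flat, within 15 mm of the stand's posts, 20 mm sideways of the dock point and 0.12 rad of square; tray level again (within 0.04 rad); latch down in its open notch (turned over 1.28 rad, lifted under 2 mm) (all of step 1 and x of part1 in the frame of tote between -0.07 and 0.07 m and y of part1 in the frame of tote between -0.08 and 0.08 m and z of each of part1, part2, part3 in the frame of tote below 0.068 m and linear speed of each of part1, part2, part3, tote below 0.02 m/s and x of part2 in the frame of tote between -0.07 and 0.07 m and y of part2 in the frame of tote between -0.08 and 0.08 m and x of part3 in the frame of tote between -0.07 and 0.07 m and y of part3 in the frame of tote between -0.08 and 0.08 m and value of joint tray below 0.04 rad and x of tote in the frame of tote_dock between -0.02 and 0.02 m and y of tote in the frame of tote_dock below 0.015 m and angle between the y axis of tote and the y axis of stand, either way round below 0.12 rad and angle between tote's own z axis and vertical below 0.05 rad); the robot touches nothing.
It fails at once if the tray slams down (falls faster than 2.5 rad/s) (velocity of joint tray below -2.5 rad/s).
It fails at once if the bottle, the cup or the spanner is moved by more than 30 mm (distance of any of oil_bottle, measuring_cup, wrench from where it was at the start of the episode above 0.03 m).
It fails at once if the bottle or the cup is knocked over (angle between any of oil_bottle, measuring_cup's own z axis and vertical above 0.5 rad).
It fails at once if the tote is tipped over (angle between tote's own z axis and vertical above 0.6 rad).
It also fails if it takes over 72 s, if anything falls off the work surface, if the arm or the gripper's body presses on something with over 40 N, if the wrist force passes 120 N, or if a joint passes its speed limit or range.

## Working session

There is one attempt and no reset: what is moved stays moved. The work goes in short steps, Python scripts to look and compute and a tool call to move; the robot and the scene stay as the last step left them, time stands still between calls to the robot, and variables do not carry over. Pictures are saved under pics/ and viewed, at most 10 in all, crops included, and the job is handed in when it is done.

Besides the shell and the picture viewer there is one more tool, called after "Request:" by a JSON object that holds its "fn" and its "kwargs". move_arm: Moves the arm, as the interface text tells. Its arguments: {"type":"object","properties":{"moves":{"type":"array","items":{"type":"array","items":{"type":"number"}}},"gripper":{"type":"number"},"newtons":{"type":"number"}},"required":["moves"]}

```bash
mkdir -p pics; ls; cat > h.py <<'E'
import numpy as np, cv2
from workcell import monitor, grab_frame, camera_model, bot
def fx(m): return 210/np.tan(np.radians(m["vfov"])/2)
def proj(name,P):
    m=camera_model(name); c=np.array(m["R"])@np.array(P,float).T+np.array(m["t"]).reshape(3,1)
    return np.stack([m["cx"]+fx(m)*c[0]/c[2], m["cy"]+fx(m)*c[1]/c[2]],1)
def unproj(name,uv,z):
    m=camera_model(name); R=np.array(m["R"]);t=np.array(m["t"]).ravel()
    d=R.T@np.array([(uv[0]-m["cx"])/fx(m),(uv[1]-m["cy"])/fx(m),1]); o=-R.T@t
    return o+d*(z-o[2])/d[2]
E
python3 - <<'E'
from h import *
for n in("top","scene"):
    cv2.imwrite(f"pics/{n}0.png",cv2.resize(grab_frame(n),(800,600),interpolation=cv2.INTER_CUBIC)); m=camera_model(n); print(n,m)
s=monitor.observe();print(s)
E
```

```text
pics
top {'vfov': 53.95327237801312, 'cx': 278.1272038213039, 'cy': 216.45800664180166, 'R': array([[-0.0272446 , -0.99947326, -0.01763356],
       [-0.99831673,  0.02810812, -0.05073109],
       [ 0.05120002,  0.01622173, -0.99855667]]), 't': array([-0.02497922,  0.60772472,  1.20814357])}
scene {'vfov': 48.0623549952968, 'cx': 276.7072659825676, 'cy': 215.44309785601217, 'R': array([[ 0.75858078, -0.65128942,  0.01942425],
       [-0.4054256 , -0.49513182, -0.76842343],
       [ 0.51008361,  0.57503615, -0.63964688]]), 't': array([-0.47791072,  0.30193434,  1.05917699])}
{'clock': 0.1, 'qpos': array([-1.22821591,  0.52196115, -0.03632681,  1.59992047,  0.0211954 ,
        1.02109492, -0.11277018]), 'qd': array([ 6.49462759e-04, -1.99774691e-03, -4.81354861e-04, -1.39646948e-03,
        3.39900955e-05, -2.77994592e-05,  5.56460451e-04]), 'joint_efforts': array([ 3.65042666e-03, -9.28474259e+01,  1.98395133e+00, -3.70528293e+01,
        1.81770790e-02,  5.26659904e-03,  8.53574960e-06]), 'position': array([0.25064229, 0.57224341, 0.24479001]), 'tool_rot': array([-3.14059565e+00,  6.52113484e-05,  2.72882760e+00]), 'force': array([-0.22164578, -0.42923268,  0.50768309]), 'moment': array([-0.04922041,  0.05556723, -0.03875656]), 'finger_force': 0.0, 'grip_width': 0.08558024576885323}
```

View pics/top0.png

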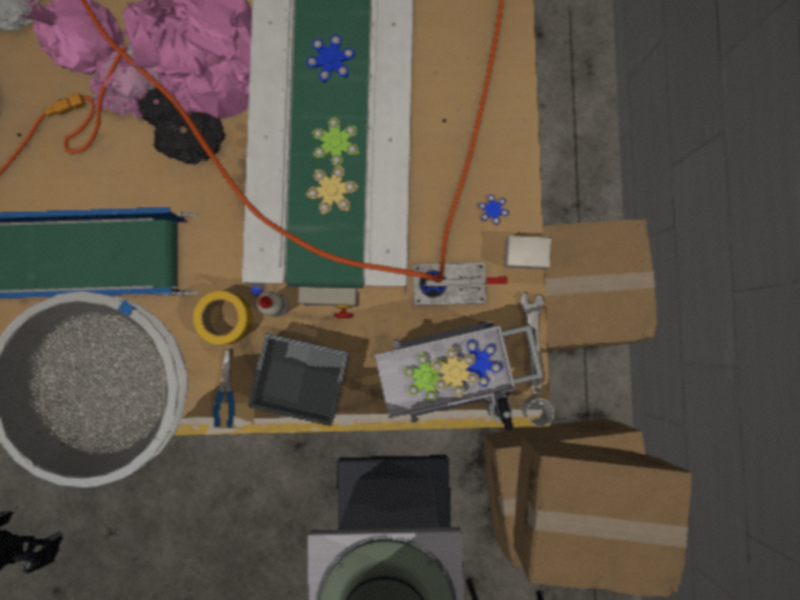

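View pics/scene0.png

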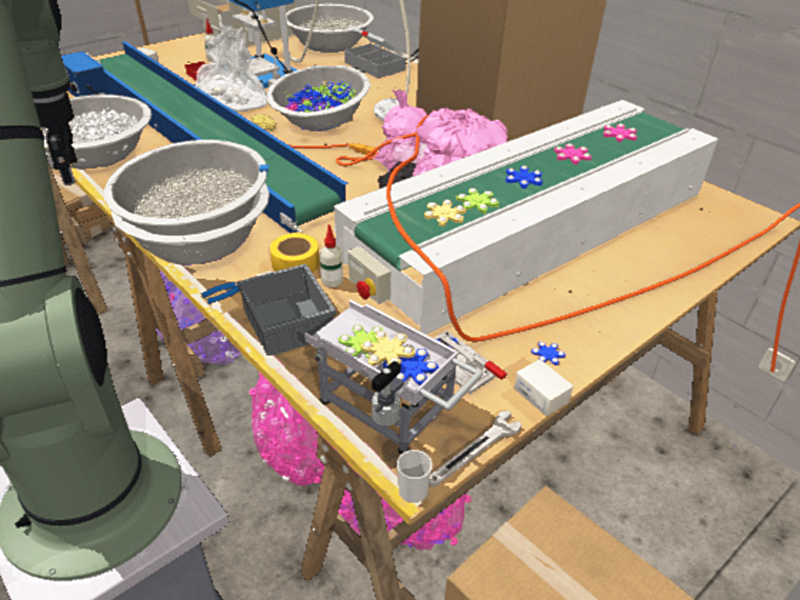

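```bash
python3 - <<'E'
from h import *
a=grab_frame("top")[222:306,165:390]; b=grab_frame("scene")[180:340,150:390]
a=cv2.resize(a,None,fx=3.5,fy=3.5,interpolation=cv2.INTER_CUBIC)
b=b[:,:]; b=cv2.resize(b,None,fx=1.9,fy=1.9,interpolation=cv2.INTER_CUBIC)
o=np.zeros((600,790,3),np.uint8); o[:a.shape[0],:a.shape[1]]=a; o[295:295+b.shape[0],:b.shape[1]]=b[:305]
cv2.imwrite("pics/c1.png",o)
E
```

```text
(no output)
```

View pics/c1.png

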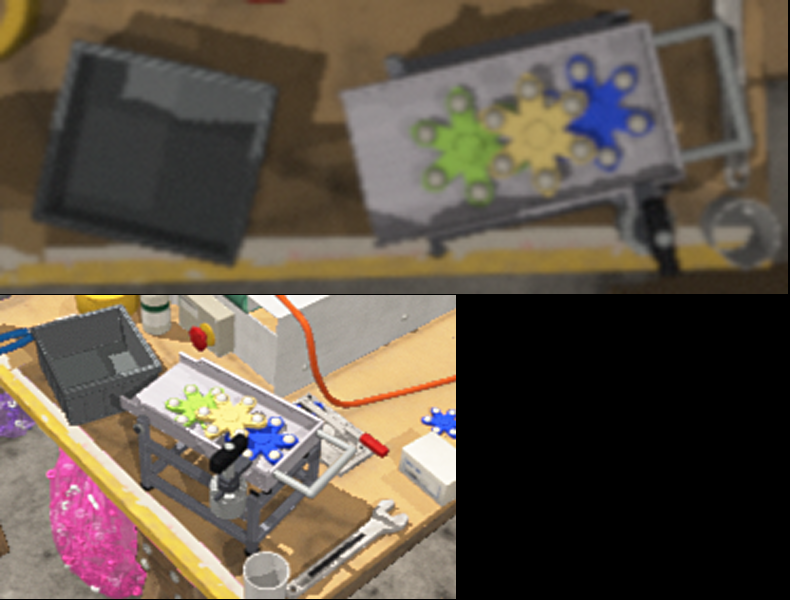

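```bash
cat >> h.py <<'E'
def Rz(a): return np.array([[np.cos(a),-np.sin(a),0],[np.sin(a),np.cos(a),0],[0,0,1]])
def fit(obj,uv,x0,name="top"):
    from scipy.optimize import least_squares
    obj=np.array(obj,float)
    f=lambda p:(proj(name,obj@Rz(p[2]).T+[p[0],p[1],0])-uv).ravel()
    return least_squares(f,x0,loss="soft_l1")
E
python3 - <<'E'
from h import *
C=lambda L:np.array([[165+x/3.5-.5+.14,222+y/3.5-.36] for x,y in L])
for uv in C([(155,150),(515,135)]): print(unproj("top",uv,.1))
tuv=C([(78,42),(274,88),(236,264),(36,220)])
r=fit([(.075,.085,.072),(.075,-.085,.072),(-.075,-.085,.072),(-.075,.085,.072)],tuv,[.5,.2,0]);print("tote",r.x,r.fun.reshape(-1,2).round(1).tolist())
suv=C([(718,25),(745,152),(645,25),(682,170),(655,190),(671,268),(342,92),(380,243)])
r=fit([(.045,-.155,.137),(-.045,-.155,.137),(.06,-.103,.143),(-.06,-.103,.143),(-.064,-.07,.197),(-.12,-.07,.197),(.06,.135,.118),(-.06,.135,.118)],suv,[.5,0,0]);print("stand",r.x,r.fun.reshape(-1,2).round(1).tolist())
p=r.x
for n,q in dict(dock=(0,.181,0),grip=(-.092,-.07,.186),handle=(0,-.155,.137),hinge=(0,.09,.115)).items(): print(n,(Rz(p[2])@q+[p[0],p[1],0]).round(4))
for n,(x,y) in dict(cup=(738,228),wr=(735,100)).items(): print(n,unproj("top",C([(x,y)])[0],.07 if n=="cup" else .01))
print(unproj("top",C([(450,245)])[0],0))
E
```

```text
[0.47552076 0.15077435 0.1       ]
[ 0.47983075 -0.13212484  0.1       ]
tote [ 0.4710504   0.15510165 -0.25009016] [[-0.7, -0.8], [1.7, -0.6], [0.5, 1.4], [-1.0, 0.3]]
stand [ 0.48710976 -0.14239687  0.20388666] [[-0.4, -0.6], [0.0, -3.7], [0.3, -1.7], [0.6, 1.4], [-0.2, 2.0], [0.6, 1.8], [-0.2, -0.4], [-0.9, -0.0]]
dock [0.4505 0.0349 0.    ]
grip [ 0.4112 -0.2296  0.186 ]
handle [ 0.5185 -0.2942  0.137 ]
hinge [ 0.4689 -0.0543  0.115 ]
cup [ 0.39949179 -0.30954197  0.07      ]
wr [ 0.49926442 -0.323969    0.01      ]
[ 0.38261815 -0.08028675  0.        ]
```

Request:
{"fn": "move_arm", "kwargs": {"moves": [[30,-40,0,0.02],[60,-85,0,0.04],[90,-127,0,0.06],[120,-170,0,0.08],[150,-212,0,0.1],[180,-255,0,0.12],[210,-297,0,0.14],[240,-339,0,0.163],[240,-339,-35,0.163],[240,-339,-65,0.163],[240,-339,-65,0.163],[240,-339,-65,0.163]], "gripper": 1, "newtons": 60}}

```text
clock: 1.7
position: [0.4911, 0.2338, 0.1813]
tool_rot: [3.141, 0.001, 2.892]
force: [-0.3, -0.2, 0.3]
grip_width: 0.0852
finger_force: 0.0
```

```bash
cat >> h.py <<'E'
def wcam():
    from scipy.spatial.transform import Rotation as Q
    s=monitor.observe(); m=camera_model("wrist"); T=np.eye(4); T[:3,:3]=Q.from_euler("xyz",s["tool_rot"]).as_matrix(); T[:3,3]=s["position"]
    return m,T@np.array(m["T_tool_cam"])
def wproj(P,mc):
    m,W=mc; c=W[:3,:3].T@(np.array(P,float)-W[:3,3]).T
    return np.stack([m["cx"]+fx(m)*c[0]/c[2], m["cy"]+fx(m)*c[1]/c[2]],1)
def wun(uv,z,mc):
    m,W=mc; d=W[:3,:3]@np.array([(uv[0]-m["cx"])/fx(m),(uv[1]-m["cy"])/fx(m),1]); o=W[:3,3]
    return o+d*(z-o[2])/d[2]
E
python3 - <<'E'
from h import *
mc=wcam(); im=grab_frame("wrist"); s=monitor.observe(); print(s["clock"],s["position"],s["tool_rot"],s["qpos"])
tr=np.array([(.075,.085,.072),(.075,-.085,.072),(-.075,-.085,.072),(-.075,.085,.072)])@Rz(-.25).T+[.471,.155,0]
print(wproj(tr,mc).round()); cv2.imwrite("pics/w1.png",im)
E
```

```text
1.75 [0.49127232 0.23386722 0.18155708] [3.14050490e+00 1.18951412e-03 2.89187887e+00] [-0.56057057  0.4738241   0.00981988  1.87878261 -0.00618573  0.78740617
  0.77360877]
[[275. 303.]
 [ 68. 303.]
 [ 33. 112.]
 [276. 112.]]
```

View pics/w1.png

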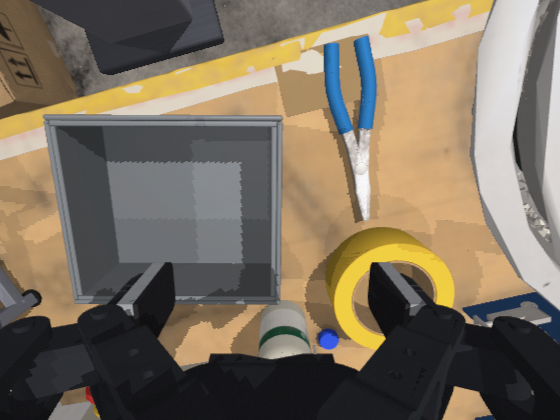

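```bash
python3 - <<'E'
from h import *
from scipy.optimize import least_squares
mc=wcam()
uv=np.array([(282,302),(77,303),(46,118),(283,118)])
o=np.array([(.075,.085,.072),(.075,-.085,.072),(-.075,-.085,.072),(-.075,.085,.072)])
r=least_squares(lambda p:(wproj(o@Rz(p[2]).T+[p[0],p[1],0],mc)-uv).ravel(),[.471,.155,-.25]); print(r.x,r.fun.reshape(-1,2).round(1).tolist())
p=r.x; print(Rz(p[2])@[0,.081,0]+[p[0],p[1],0]); s=monitor.observe()["position"]; print(wproj([[s[0],s[1],z] for z in(.072,.05)],mc))
print(wun((390,290),.06,mc))
E
```

```text
[ 0.47544224  0.16068641 -0.24926369] [[0.9, 3.5], [-0.1, 2.7], [-2.6, -2.1], [1.9, -2.0]]
[0.49542417 0.23918305 0.        ]
[[270.52902979 214.8586704 ]
 [270.51161864 207.82180946]]
[0.58445144 0.3157388  0.06      ]
```

Request:
{"fn": "move_arm", "kwargs": {"moves": [[4,4,-30,0],[4,4,-70,0],[4,4,-100,0],[4,4,-121,0],[4,4,-121,0]]}}

```text
clock: 2.38
position: [0.4946, 0.2375, 0.0592]
tool_rot: [-3.141, -0.001, 2.892]
force: [0.2, -0.5, -0.1]
grip_width: 0.0853
finger_force: 0.0
```

Request:
{"fn": "move_arm", "kwargs": {"moves": [[0,0,0,0],[0,0,0,0],[0,0,0,0],[0,0,0,0],[0,0,0,0],[0,0,0,0]], "gripper": 0, "newtons": 60}}

```text
clock: 3.12
position: [0.4948, 0.2373, 0.0597]
tool_rot: [-3.141, 0.0, 2.891]
force: [-2.2, -1.6, 9.6]
grip_width: 0.0068
finger_force: 59.1
```

Request:
{"fn": "move_arm", "kwargs": {"moves": [[-6,-6,0,0.05],[-12,-13,0,0.1],[-19,-21,0,0.15],[-27,-30,0,0.2],[-36,-40,0,0.26],[-45,-51,0,0.32],[-54,-62,0,0.38],[-63,-73,0,0.42],[-69,-84,0,0.454],[-69,-84,0,0.454],[-69,-84,0,0.454]]}}

```text
clock: 4.5
position: [0.4253, 0.1523, 0.0596]
tool_rot: [-3.141, -0.001, -2.938]
force: [-3.6, -5.3, 17.8]
grip_width: 0.0069
finger_force: 61.3
```

```bash
python3 - <<'E'
from h import *
a=grab_frame("top")[222:306,165:390]; b=grab_frame("wrist")[:,:]
a=cv2.resize(a,None,fx=3.5,fy=3.5,interpolation=cv2.INTER_CUBIC)
b=cv2.resize(b,(406,305)); o=np.zeros((600,790,3),np.uint8); o[:294,:787]=a[:294,:790]; o[295:,:406]=b
cv2.imwrite("pics/c2.png",o)
E
```

```text
Traceback (most recent call last):
ValueError: could not broadcast input array from shape (294,788,3) into shape (294,787,3)
```

Request:
{"fn": "move_arm", "kwargs": {"moves": [[1,-8,0.5,0],[3,-16,0.5,0],[5,-24,0.5,0],[6,-29,0.5,0],[6,-29,0.5,0]]}}

```text
clock: 5.22
position: [0.4318, 0.1238, 0.0597]
tool_rot: [-3.141, -0.0, -2.938]
force: [0.7, -2.2, -1.8]
grip_width: 0.0069
finger_force: 58.4
```

```bash
python3 - <<'E'
from h import *
a=grab_frame("top")[222:306,165:390]; b=grab_frame("wrist")[:,:]
a=cv2.resize(a,None,fx=3.5,fy=3.5,interpolation=cv2.INTER_CUBIC)
b=cv2.resize(b,(406,305)); o=np.zeros((600,800,3),np.uint8); o[:294,:788]=a; o[295:,:406]=b
cv2.imwrite("pics/c2.png",o)
E
```

```text
(no output)
```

View pics/c2.png

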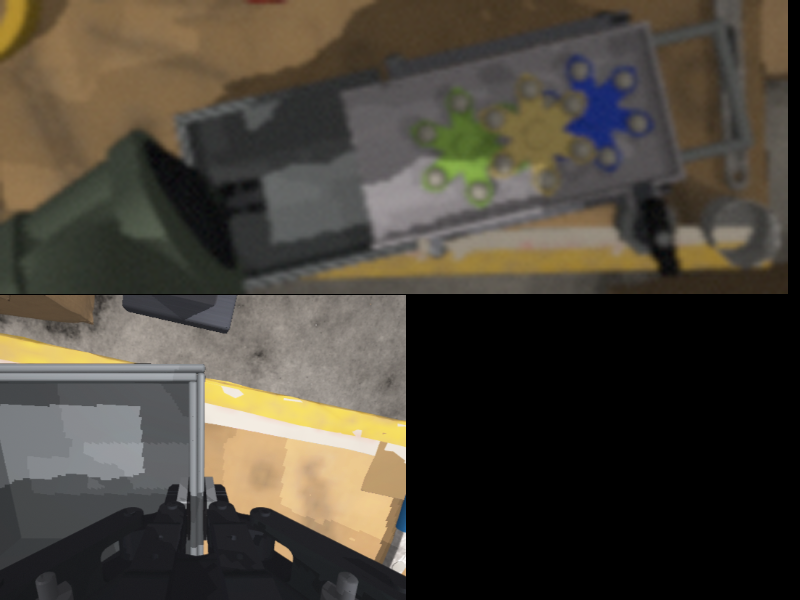

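Request:
{"fn": "move_arm", "kwargs": {"moves": [[1,-4,0.5,0],[2,-7,0.5,0],[2,-9,0.5,0],[2,-10,0.5,0],[2,-10,0.5,0]]}}

```text
clock: 5.95
position: [0.4343, 0.1156, 0.0605]
tool_rot: [3.14, 0.002, -2.937]
force: [1.3, 7.6, -2.6]
grip_width: 0.0068
finger_force: 58.6
```

Request:
{"fn": "move_arm", "kwargs": {"moves": [[0,-1,0,0],[0,-2,0,0],[0,-2,0,0],[0,-2,0,0]]}}

```text
clock: 6.45
position: [0.4345, 0.1154, 0.0606]
tool_rot: [3.138, 0.003, -2.935]
force: [-0.9, 20.8, -2.2]
grip_width: 0.0069
finger_force: 59.0
```

Request:
{"fn": "move_arm", "kwargs": {"moves": [[0,3,-0.5,0],[0,3,-0.5,0]]}}

```text
clock: 6.7
position: [0.4338, 0.1157, 0.0598]
tool_rot: [3.142, 0.0, -2.937]
force: [0.0, 4.9, -0.9]
grip_width: 0.0071
finger_force: 59.6
```

Request:
{"fn": "move_arm", "kwargs": {"moves": [[0,0,0,0],[0,0,0,0],[0,0,0,0],[0,0,20,0],[0,0,60,0],[0,0,110,0],[0,0,160,0],[0,0,210,0]], "gripper": 1}}

```text
clock: 7.7
position: [0.4334, 0.1152, 0.2716]
tool_rot: [3.142, 0.0, -2.938]
force: [-0.4, -0.0, -0.0]
grip_width: 0.0854
finger_force: 0.0
```

Request:
{"fn": "move_arm", "kwargs": {"moves": [[-2,-29,5,-0.17],[-4,-58,10,-0.34],[-6,-87,15,-0.51],[-8,-116,20,-0.68],[-10,-145,25,-0.85],[-12,-174,28,-1.02],[-14,-203,28,-1.19],[-16,-232,28,-1.36],[-18,-261,28,-1.53],[-20,-290,28,-1.7],[-21,-318,28,-1.87],[-22,-345,28,-2.04]]}}

```text
clock: 9.2
position: [0.4114, -0.2305, 0.2978]
tool_rot: [-3.142, -0.0, 1.3]
force: [0.5, 0.5, -0.0]
grip_width: 0.085
finger_force: 0.0
```

Request:
{"fn": "move_arm", "kwargs": {"moves": [[0,0,0,-0.18],[0,0,0,-0.36],[0,0,0,-0.54],[0,0,0,-0.72],[0,0,0,-0.9],[0,0,0,-1.08],[0,0,0,-1.1],[0,0,0,-1.1]]}}

```text
clock: 10.2
position: [0.4117, -0.2295, 0.2978]
tool_rot: [-3.142, 0.0, 0.209]
force: [-0.0, -0.1, -0.3]
grip_width: 0.0854
finger_force: 0.0
```

```bash
python3 - <<'E'
from h import *
mc=wcam(); im=grab_frame("wrist"); s=monitor.observe(); print(s["clock"],s["position"],s["tool_rot"],s["qpos"])
P=np.array([(-.064,-.07,.197),(-.12,-.07,.197),(.045,-.155,.137),(-.045,-.155,.137)])@Rz(.204).T+[.487,-.1424,0]
print(wproj(P,mc).round()); cv2.imwrite("pics/w2.png",cv2.resize(im,(800,600)))
E
```

```text
10.25 [ 0.41169737 -0.22950883  0.29777812] [-3.14151284e+00  1.65178244e-05  2.09141685e-01] [-0.02812528  0.23304597  0.49559926  1.94213847 -0.13115626  0.99761086
 -0.83413518]
[[271. 183.]
 [271. 256.]
 [377.  37.]
 [368. 151.]]
```

View pics/w2.png

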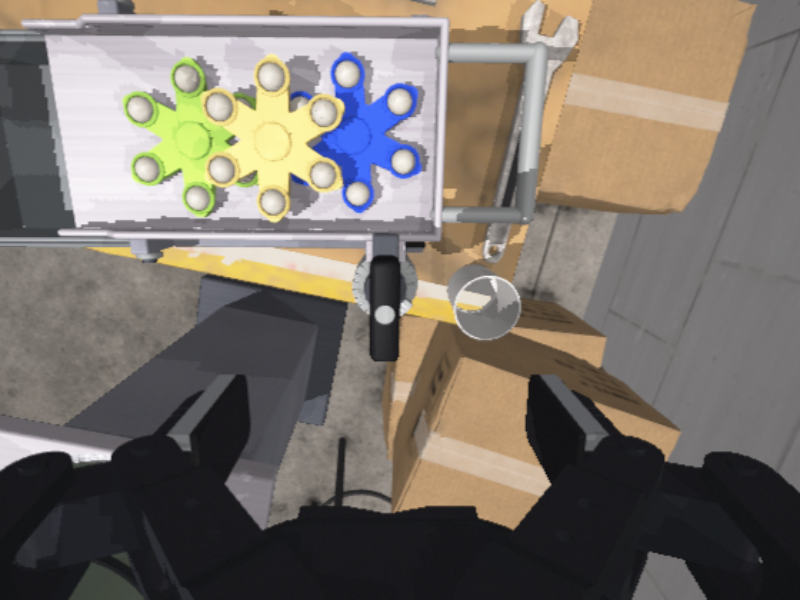

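Request:
{"fn": "move_arm", "kwargs": {"moves": [[1,1,-35,-0.005],[1,1,-75,-0.005],[1,1,-105,-0.005],[1,1,-116,-0.005],[1,1,-116,-0.005]]}}

```text
clock: 10.88
position: [0.4127, -0.2287, 0.1819]
tool_rot: [-3.141, 0.0, 0.201]
force: [-0.5, 0.5, 1.5]
grip_width: 0.0855
finger_force: 0.0
```

Request:
{"fn": "move_arm", "kwargs": {"moves": [[0,0,0,0],[0,0,0,0],[0,0,0,0],[0,0,0,0],[0,0,0,0],[0,0,0,0]], "gripper": 0, "newtons": 70}}

```text
clock: 11.62
position: [0.4129, -0.2281, 0.1822]
tool_rot: [-3.141, -0.0, 0.201]
force: [-2.1, 4.4, 11.0]
grip_width: 0.0146
finger_force: 69.2
```

Request:
{"fn": "move_arm", "kwargs": {"moves": [[0,1,4,0],[0,1,8,0],[0,1,12,0],[0,1,13,0],[0,1,13,0],[0,1,13,0]]}}

```text
clock: 12.38
position: [0.4127, -0.2277, 0.1947]
tool_rot: [3.141, 0.0, 0.201]
force: [1.6, -5.2, -10.4]
grip_width: 0.0148
finger_force: 68.3
```

Request:
{"fn": "move_arm", "kwargs": {"moves": [[0,-0.5,0.5,0.1],[0,-0.5,0.5,0.24],[0,-0.5,0.5,0.38],[0,-0.5,0.5,0.52],[0,-0.5,0.5,0.66],[0,-0.5,0.5,0.8],[0,-0.5,0.5,0.94],[0,-0.5,0.5,1.08],[0,-0.5,0.5,1.2],[0,-0.5,0.5,1.32],[0,-0.5,0.5,1.4],[0,-0.5,0.5,1.4]]}}

```text
clock: 13.88
position: [0.4112, -0.2264, 0.1944]
tool_rot: [-3.138, -0.003, 1.603]
force: [-4.7, 7.3, -9.7]
grip_width: 0.0151
finger_force: 68.5
```

Request:
{"fn": "move_arm", "kwargs": {"moves": [[-1,2,-4,0],[-1,2,-8,0],[-1,2,-12,0],[-1,2,-13,0],[-1,2,-13,0],[-1,2,-13,0]]}}

```text
clock: 14.62
position: [0.4112, -0.226, 0.1823]
tool_rot: [-3.141, -0.0, 1.6]
force: [-7.4, -0.8, 1.7]
grip_width: 0.0147
finger_force: 70.3
```

Request:
{"fn": "move_arm", "kwargs": {"moves": [[0,0,0,0],[0,0,0,0],[0,0,0,0],[0,0,0,0],[0,0,20,0],[0,0,50,0],[0,0,85,0],[0,0,120,0],[0,0,120,0]], "gripper": 1}}

```text
clock: 15.75
position: [0.4127, -0.2264, 0.3044]
tool_rot: [3.138, 0.001, 1.601]
force: [-1.4, -0.3, -1.0]
grip_width: 0.0855
finger_force: 0.0
```

```bash
python3 - <<'E'
from h import *
b=grab_frame("scene")[195:340,190:390]; w=grab_frame("wrist")
o=np.zeros((600,800,3),np.uint8); o[:290,:400]=cv2.resize(b,(400,290),interpolation=cv2.INTER_CUBIC); o[300:,:400]=cv2.resize(w,(400,300))
a=grab_frame("top")[222:306,240:390]; o[:224,400:]=cv2.resize(a,(400,224),interpolation=cv2.INTER_CUBIC)
cv2.imwrite("pics/c3.png",o)
E
```

```text
(no output)
```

View pics/c3.png

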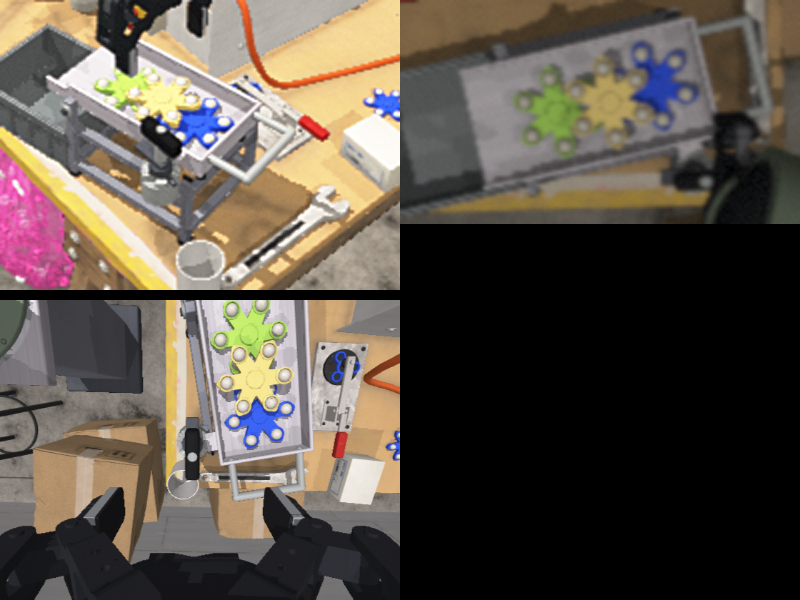

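Request:
{"fn": "move_arm", "kwargs": {"moves": [[10,-7,0,-0.17],[24,-15,0,-0.34],[38,-24,0,-0.51],[52,-33,0,-0.68],[66,-42,0,-0.85],[80,-51,0,-1.02],[94,-60,0,-1.19],[106,-68,0,-1.3],[106,-68,-20,-1.397],[106,-68,-50,-1.397],[106,-68,-60,-1.397],[106,-68,-60,-1.397]], "gripper": 0.45, "newtons": 25}}

```text
clock: 17.4
position: [0.5175, -0.294, 0.2418]
tool_rot: [-3.141, 0.001, 0.204]
force: [0.6, -0.4, 0.1]
grip_width: 0.0382
finger_force: 0.0
```

```bash
python3 - <<'E'
from h import *
mc=wcam(); im=grab_frame("wrist"); s=monitor.observe(); print(s["clock"],s["position"],s["tool_rot"],s["qpos"],s["grip_width"])
P=np.array([(.045,-.155,.137),(0,-.155,.137),(-.045,-.155,.137)])@Rz(.204).T+[.487,-.1424,0]
print(wproj(P,mc).round(),wproj([[*s["position"][:2],.137]],mc)); cv2.imwrite("pics/w3.png",im)
E
```

```text
17.45 [ 0.51781122 -0.29415679  0.24256128] [3.14159246e+00 1.71469920e-04 2.03798682e-01] [ 0.16781977  0.50145323  0.35947139  1.69840623 -0.20504794  0.97904686
 -0.76533619] 0.03842766598638011
[[272. 156.]
 [272. 217.]
 [272. 272.]] [[271.41667505 217.39348302]]
```

View pics/w3.png

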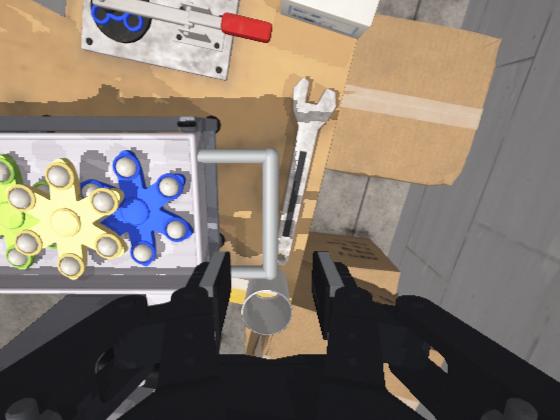

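Request:
{"fn": "move_arm", "kwargs": {"moves": [[0,0,-35,0],[0,0,-75,0],[0,0,-103,0],[0,0,-109,0],[0,0,-109,0]]}}

```text
clock: 18.08
position: [0.5182, -0.2944, 0.1343]
tool_rot: [3.141, -0.001, 0.204]
force: [0.5, -0.3, 1.2]
grip_width: 0.0388
finger_force: 0.0
```

Request:
{"fn": "move_arm", "kwargs": {"moves": [[0,0,0,0],[0,0,0,0],[0,0,0,0],[0,0,0,0],[0,0,0,0]], "gripper": 0, "newtons": 25}}

```text
clock: 18.7
position: [0.5181, -0.2931, 0.1345]
tool_rot: [-3.141, -0.001, 0.204]
force: [-2.9, 7.4, 11.2]
grip_width: 0.011
finger_force: 26.4
```

```bash
python3 - <<'E'
import numpy as np
for th in np.arange(0,1.06,.1):
    y=-245*np.cos(th)+22*np.sin(th)+245; z=245*np.sin(th)+22*np.cos(th)-22
    print(round(th,2),(np.array([-np.sin(.204)*y,np.cos(.204)*y,z])).round(0))
E
```

```text
0.0 [-0.  0.  0.]
0.1 [-1.  3. 24.]
0.2 [-2.  9. 48.]
0.3 [-4. 17. 71.]
0.4 [-6. 27. 94.]
0.5 [ -8.  40. 115.]
0.6 [-11.  54. 134.]
0.7 [-15.  70. 153.]
0.8 [-18.  88. 169.]
0.9 [-22. 108. 184.]
1.0 [-27. 128. 196.]
```

Request:
{"fn": "move_arm", "kwargs": {"moves": [[0,2,12,0],[-1,4,24,0],[-1,7,36,0],[-2,10,48,0],[-3,14,60,0],[-4,18,71,0],[-5,23,83,0],[-6,28,94,0],[-7,34,105,0],[-8,41,115,0],[-8,41,115,0]]}}

```text
clock: 20.08
position: [0.5101, -0.2543, 0.2504]
tool_rot: [3.138, -0.002, 0.203]
force: [3.4, -9.5, 3.2]
grip_width: 0.0111
finger_force: 24.9
```

Request:
{"fn": "move_arm", "kwargs": {"moves": [[-2,6,10,0],[-3,13,19,0],[-5,20,29,0],[-7,29,38,0],[-9,38,46,0],[-10,47,54,0],[-12,57,62,0],[-14,67,69,0],[-17,77,75,0],[-19,87,81,0],[-19,87,81,0],[-19,87,81,0]]}}

```text
clock: 21.58
position: [0.4921, -0.1672, 0.3316]
tool_rot: [3.138, -0.005, 0.203]
force: [9.4, -7.0, 11.8]
grip_width: 0.0109
finger_force: 26.2
```

```bash
python3 - <<'E'
from h import *
b=grab_frame("scene")[150:340,140:390]; w=grab_frame("wrist")
o=np.zeros((600,800,3),np.uint8); o[:290,:400]=cv2.resize(b,(400,290),interpolation=cv2.INTER_CUBIC); o[300:,:400]=cv2.resize(w,(400,300))
a=grab_frame("top")[222:306,190:390]; o[:168,400:]=cv2.resize(a,(400,168),interpolation=cv2.INTER_CUBIC)
cv2.imwrite("pics/c4.png",o)
E
```

```text
(no output)
```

View pics/c4.png

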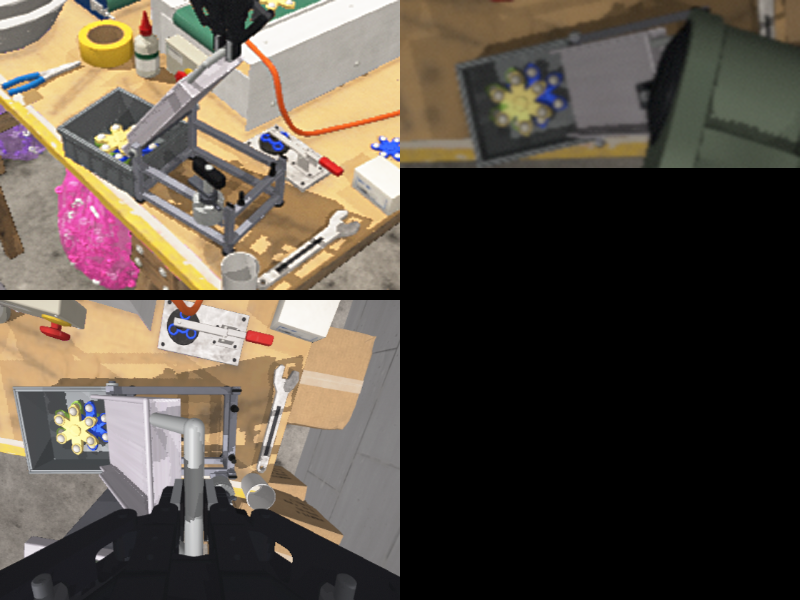

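Request:
{"fn": "move_arm", "kwargs": {"moves": [[0,0,0,0],[0,0,0,0],[2,-10,-6,0],[5,-20,-12,0],[7,-30,-19,0],[9,-40,-27,0],[10,-49,-35,0],[12,-58,-43,0],[14,-67,-52,0],[16,-74,-62,0],[17,-81,-71,0],[19,-87,-81,0]]}}

```text
clock: 23.22
position: [0.5097, -0.2542, 0.2488]
tool_rot: [3.14, -0.001, 0.203]
force: [0.0, -6.7, 2.8]
grip_width: 0.0108
finger_force: 26.2
```

Request:
{"fn": "move_arm", "kwargs": {"moves": [[1,-7,-10,0],[2,-13,-21,0],[3,-18,-32,0],[4,-23,-44,0],[5,-27,-55,0],[6,-31,-67,0],[7,-34,-79,0],[7,-37,-91,0],[8,-39,-103,0],[8,-41,-110,0],[8,-41,-115,0],[8,-41,-115,0]]}}

```text
clock: 24.72
position: [0.5177, -0.2932, 0.1331]
tool_rot: [-3.14, 0.0, 0.204]
force: [-0.4, 4.2, -1.2]
grip_width: 0.0108
finger_force: 27.3
```

Request:
{"fn": "move_arm", "kwargs": {"moves": [[0,0,-1,0],[0,0,-2,0],[0,0,-3,0],[0,0,-3,0]]}}

```text
clock: 25.22
position: [0.5181, -0.2932, 0.1319]
tool_rot: [-3.14, -0.001, 0.204]
force: [-9.9, 11.4, 31.5]
grip_width: 0.0111
finger_force: 30.7
```

Request:
{"fn": "move_arm", "kwargs": {"moves": [[0,0,2,0],[0,0,2,0]]}}

```text
clock: 25.48
position: [0.518, -0.2931, 0.1324]
tool_rot: [-3.141, -0.0, 0.205]
force: [-0.8, 6.3, 3.7]
grip_width: 0.0111
finger_force: 28.1
```

Request:
{"fn": "move_arm", "kwargs": {"moves": [[0,0,0,0],[0,0,0,0],[0,0,0,0],[0,0,0,0],[0,0,15,0],[0,0,40,0],[0,0,80,0],[0,0,130,0],[0,0,180,0],[0,0,180,0]], "gripper": 0.45}}

```text
clock: 26.72
position: [0.5186, -0.2949, 0.317]
tool_rot: [3.138, -0.006, 0.203]
force: [-0.1, 1.0, -0.6]
grip_width: 0.0386
finger_force: 0.0
```

```bash
python3 - <<'E'
from h import *
b=grab_frame("scene")[150:340,140:390]; w=grab_frame("wrist")
o=np.zeros((600,800,3),np.uint8); o[:290,:400]=cv2.resize(b,(400,290),interpolation=cv2.INTER_CUBIC); o[300:,:400]=cv2.resize(w,(400,300))
a=grab_frame("top")[222:306,190:390]; o[:168,400:]=cv2.resize(a,(400,168),interpolation=cv2.INTER_CUBIC)
cv2.imwrite("pics/c5.png",o)
E
```

```text
(no output)
```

View pics/c5.png

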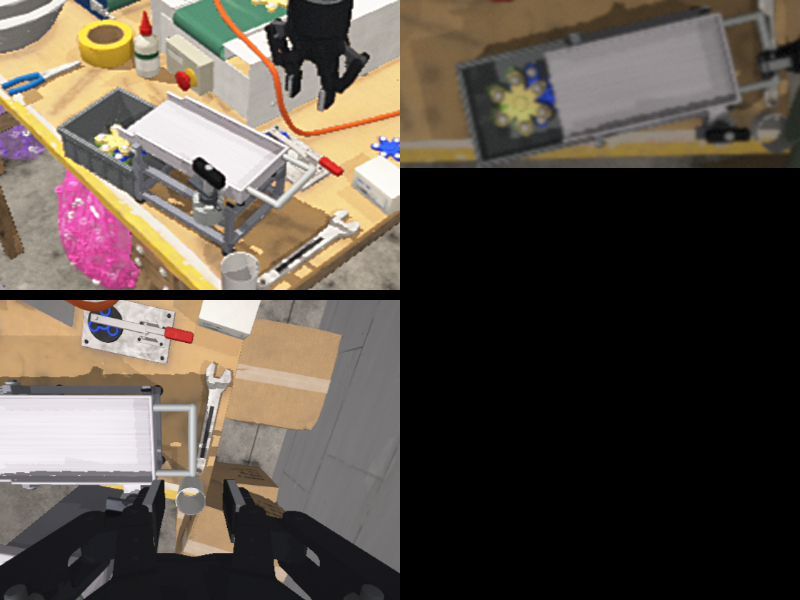

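```bash
python3 - <<'E'
from h import *
for uv in [(460,62),(483,163)]:
    X=unproj("top",(190+(uv[0]-400)/2,222+uv[1]/2),.072); print(Rz(-.204)@(X-[.487,-.142,0]))
X=unproj("top",(190+(520-400)/2,222+100/2),.05); print(Rz(-.204)@(X-[.487,-.142,0]))
print(monitor.observe()["force"])
E
```

```text
[0.07182202 0.2568429  0.072     ]
[-0.07313508  0.25673363  0.072     ]
[-0.00077825  0.18859764  0.05      ]
[-0.46473314  0.68307243 -0.9115399 ]
```

```bash
python3 -c "
from workcell import bot
print(bot.job_done())"
```

```text
the job is handed in; nothing more can be done
None
```

I handed the job in at about 27 s of the 72 s allowed, without seeing the verdict: the last pictures show all three spinners in the tote, the tote square against the stand, the latch turned to its open notch, and the tray back level without a slam.

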